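Open the sprung fittings case with its two keys

ROBOT

A 6-joint arm with a two-finger parallel gripper is mounted at the origin on a cart in front of the work surface, level with it; the furniture and walls round the work are solid. World frame = base frame: x ahead of the robot, y to its left, z up, the work surface at z = 0. Lengths are in m, angles in rad, forces in N, time in s.
With the tool pointing down it reaches from about 0.25 to 0.725 m from the base axis. Payload 4 kg.
Tool frame: the origin (TCP) lies midway between the tips of the shut fingers; the grasp point (between the pads) lies 19 mm behind it; z points along the fingers, y is the line along which they close (so a half turn about z gives the same grasp; the last joint's range is limited). The gripper opens to 85 mm and grips with 20 to 120 N. Pads are 22 mm wide; open, the fingers measure 114 mm over their backs; the gripper's body (76 mm by 85 mm) begins 54 mm behind the grasp point. The pads swing forward as they close: fully open they stand 13 mm farther back than shut.
Start: joints at [1.287, 0.241, 0.005, 1.335, 0, 1.571], TCP at [0.14, 0.48, 0.231] pointing down, gripper open.
Joint ranges: [-2.72, 2.72], [-1.05, 1.87], [-1.09, 1.28], [-1.99, 2.15], [-1.42, 1.44], [-3.14, 3.14]. Speed limits (rad/s): [2.79, 2.79, 3.14, 3.14, 3.14, 3.14].

INTERFACE

Orientations are given as a unit quaternion [x, y, z, w].
In Python, from workcell import status, camera, get_calibration, ticket gives the robot as it stands.
- The arm moves only by the shell command python3 -m creep 'ROWS' [OPENING]. ROWS is JSON, a list of rows, each a list of 6 numbers: the shift along the world's x, y, z in cm, then the turn, a rotation vector about the world's x, y, z in degrees. A call has 1 to 8 rows; each row shifts and turns the commanded pose from where the row before left it; what a row does not reach is not made up. A row lasts 1/10 s, in which the tool goes at most 50 mm and 8.59 degrees, less where a joint would pass 70% of its speed; a pose out of reach is approached as far as the arm can. A call is refused whole if a number of a shift passes 5 or a number of a turn 8.59, either way. A call with a gripper value outside its range is refused whole. OPENING is the opening, from -1 (shut) to 1 (fully open), so that 0 is half open, set as the call begins (- or left out, the last holds). The fingers move at their own pace and stop on an object; the grip force is fixed at half the most. Time passes only in rows, so rows that do not move let the fingers close. It gives the time, the measured TCP pose, the force, the opening and the grip force at its end, in the units of the state.
- status.get_obs(): the state, without advancing time (a new reading comes with each control period).
- camera(name): name is "side" or "top" or "wrist"; returns the picture (384x512x3 uint8, red, green, blue); there is no depth.
- get_calibration(name): a dict with "fx", "fy", "cx", "cy" (pixels), "rvec" (rotation vector, rad) and "tvec" (3), from world to camera coordinates, as OpenCV has them; the wrist camera has in their place "tool_from_camera" (4x4, takes a point from camera to tool coordinates, whose origin is the TCP and whose axes are the flange's). Camera axes: x right, y down, z forward; pixel columns grow to the right and rows downward; lengths in m; the calibration is good to about 2 mm. A picture is of the moment at which its call begins: read the wrist's pose just before it. get_calibration takes no time and is no camera call.
- ticket.job_done(): hands the job in; it is judged then, once.
The state is a dict: "clock": time; "joint_pos": joint angles; "joint_vel": joint speeds; "tau": joint torques, N m; "eef_pos": TCP position; "tool_rot": TCP orientation; "ft_force": force on the tool from outside, world axes, zero at the start; "ft_torque": the same for the moment, N m; "grip_width": finger opening in m; "grasp_force": force on a finger pad.
Only numpy, scipy, OpenCV 4.12 (cv2) and the standard library are available. Lean on these libraries where they do the work, as an engineer would, in place of code of your own. Each camera call takes 0.05 s, during which the arm holds its last target. There are 200 camera calls.

TASK

Open the blue clear-lidded fittings case on the bench without picking anything up: first push its yellow lock slide along its track all the way to the unlocked end, towards the orange keys. Then press both orange keys right down together, one fingertip on each, and keep them down until the lid has risen by itself to its stop; then let go and move clear. Do not touch the lid, do not lift the case or shove it about, and leave everything else on the bench where it is.

Things in the scene. Friction and masses are not known exactly. Their poses are not given: they have to be found in the camera images.
- case: Low blue case standing loose on the bench, 2.5 to 4.5 kg, 240 mm wide (y), 180 deep (x), 56 tall, lid shut. Origin: centre of its underside; x points to its back (hinge side), y to its left seen from the front, z up. The front 60 mm is a fixed latch block with a black top 48 mm above the bench, carrying lock slide and keys; behind it is the lid. A black handle lies flat on the front face.
- key_left_top (a point): Centre of the top face of the left orange key (moves with the key). Cap 26 mm along the case's y, 22 mm along its x. At rest its top is 57.5 mm above the bench, 9.5 mm proud of the block's black top; it lies 62 mm in front of the case's centre and 27 mm to the left of it.
- key_right_top (a point): The same for the right orange key, 27 mm to the right of the case's centre: the two key centres are 54 mm apart along the case's y, with a 28 mm gap between the caps.
- key_left (a joint): How far the left key is pressed, m: 0 up, 0.008 at its hard stop. Spring: 1.7 N to start, 5 N at full travel; it returns when let go. Each key draws back its own bolt from over one of the lid's two hooks (clear from about 0.004), so the lid is free only while both are down. With the lock slide locked neither key can be pressed.
- key_right (a joint): The same for the right key.
- lock_knob (a point): Centre of the lock slide's yellow knob (moves with it): 16 mm along the case's y, 24 mm along its x, 18 mm tall, its underside 1.5 mm above the block's black top. It lies in line with the keys, 62 mm in front of the case's centre, and to the left of them: locked at 98 mm left of the case's centre (22 mm from the case's left side), unlocked at 76 mm.
- lock_slide (a joint): Travel of the lock slide, m: 0 locked, 0.022 at the unlocked end stop; it grows as the knob moves to the case's right (its -y), towards the keys. Friction about 1.5 N; it stays where it is left. Counts as unlocked from 0.018.
- lid (a joint): Opening of the clear, blue-framed lid, rad: 0 shut, 0.35 at its stop (front edge 40 mm higher). Hinged along the case's back; front edge 36 mm behind the key centres. With both keys down a damped spring raises it to the stop in 2 to 5 s, where it stays. If a key is let go before it is well past half-way, safety teeth catch it at about 0.14 until both are pressed again.
- spanner: Bystander: grey adjustable spanner lying on the bench, 202 mm long. Origin: centre of its underside.
- tape_measure: Bystander: yellow and black tape measure, 81 mm long and 67 mm tall, standing on its base. Origin: centre of its underside.
- torch: Bystander: black torch lying down, 133 mm long. Origin: centre of its underside.
- tea_mug: Bystander: white dotted mug, 91 mm tall. Origin: centre of its underside.
- tape_black: Bystander: roll of black tape, 62 mm across, lying flat. Origin: centre of its underside.
- screwdriver: Bystander: small yellow-handled screwdriver lying on the bench, 150 mm long. Origin: centre of its underside.
- paint_tin: Bystander: red paint tin, 77 mm across and 76 mm tall. Origin: centre of its underside.

How it is judged:
By the outcome, as a careful person would: the job done as asked, in the order asked, and still so for the second after the job is handed in, with the robot touching nothing.
It also fails if it takes over 42 s, if anything falls off the work surface, if the arm or the gripper's body presses on something with over 40 N, if the wrist force passes 120 N, or if a joint passes its speed limit or range.

## Working session

There is one attempt and no reset: what is moved stays moved. The work goes in short steps, Python scripts to look and compute and a shell command to move; the robot and the scene stay as the last step left them, time stands still between calls to the robot, and variables do not carry over. Pictures are saved under pics/ and viewed, at most 10 in all, crops included, and the job is handed in when it is done.

```bash
mkdir -p pics; python3 - <<'E'
from workcell import status, camera, get_calibration
import cv2
for n in ("top","side"):
    cv2.imwrite(f"pics/{n}0.png", cv2.resize(camera(n),(800,600),interpolation=cv2.INTER_CUBIC)[...,::-1])
    print(get_calibration(n))
print(get_calibration("wrist")); print(status.get_obs())
E
```

```text
{'fx': 396.29470116462255, 'fy': 396.29470116462255, 'cx': 255.24342308823228, 'cy': 194.54997963181634, 'rvec': array([ 2.11209063, -2.14995581,  0.1751927 ]), 'tvec': array([-0.14268631,  0.54668154,  1.05578565])}
{'fx': 463.3114306835929, 'fy': 463.3114306835929, 'cx': 249.45305329601857, 'cy': 189.53461481499096, 'rvec': array([ 0.64954327, -2.87266927,  0.70905853]), 'tvec': array([0.42113748, 0.36699856, 1.0973244 ])}
{'fx': 291.4636456122214, 'fy': 291.4636456122214, 'cx': 252.99243275271004, 'cy': 192.12038698423336, 'tool_from_camera': array([[-2.07817749e-04, -9.47371845e-01, -3.20135195e-01,
         8.19237139e-02],
       [ 9.99999711e-01, -4.31029242e-04,  6.26383112e-04,
         1.23056188e-03],
       [-7.31405355e-04, -3.20134972e-01,  9.47371661e-01,
        -1.41913344e-01],
       [ 0.00000000e+00,  0.00000000e+00,  0.00000000e+00,
         1.00000000e+00]])}
{'clock': 0.1, 'joint_pos': array([1.28697290e+00, 2.41347389e-01, 3.85891461e-03, 1.33520059e+00,
       8.13969566e-07, 1.57080491e+00]), 'joint_vel': array([-0.00218443, -0.00337154,  0.00369308, -0.00011069,  0.00040119,
       -0.00178856]), 'tau': array([-1.08961227e-03, -3.73137438e+01,  2.53010541e+01,  1.08830901e-02,
       -1.24229723e-04, -1.47932252e-05]), 'eef_pos': array([0.13985531, 0.47945252, 0.2304971 ]), 'tool_rot': array([ 1.41440056e-01,  9.89946370e-01, -9.36797730e-04, -1.34249272e-04]), 'ft_force': array([ 0.03575626,  0.75789918, -0.41584608]), 'ft_torque': array([-0.03258774, -0.01972792, -0.04491223]), 'grasp_force': 0.0, 'grip_width': 0.08545741467698192}
```

View pics/top0.png

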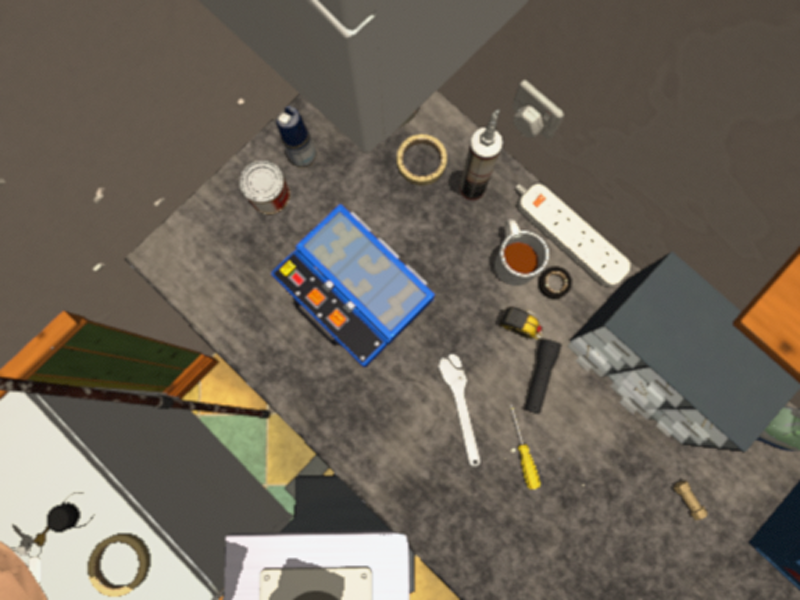

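View pics/side0.png

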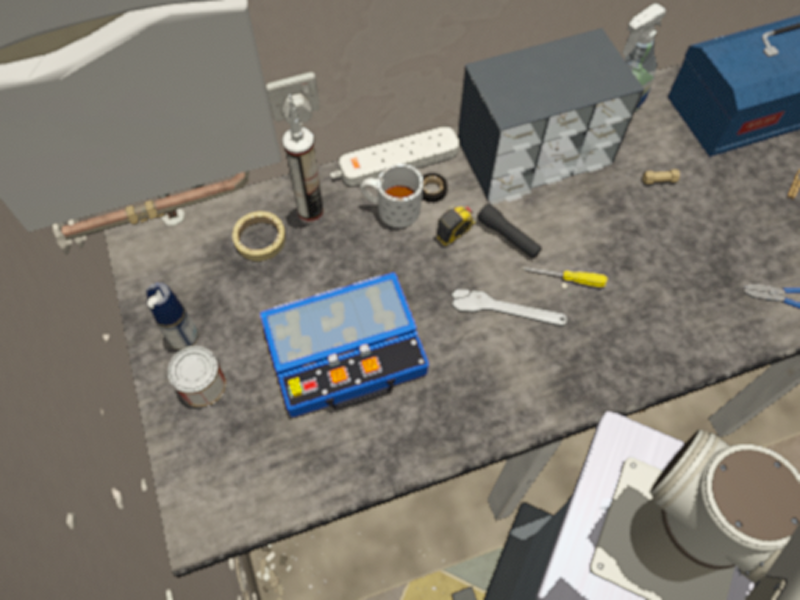

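The top picture shows the case with its knob at (288,268) and keys at (316,297) and (337,319). In the side picture the knob is at (295,386) and the keys at (340,375) and (371,366). I'll refine these by colour and triangulate.

```bash
cat > h.py <<'E'
import numpy as np, cv2
from workcell import status, camera, get_calibration
from scipy.spatial.transform import Rotation as R
def P(n):
    c=get_calibration(n); K=np.array([[c['fx'],0,c['cx']],[0,c['fy'],c['cy']],[0,0,1]])
    return K, cv2.Rodrigues(c['rvec'])[0], np.array(c['tvec'])
def plane(n,uv,z):
    K,r,t=P(n); o=-r.T@t; d=r.T@np.linalg.inv(K)@[*uv,1]; return o+d*(z-o[2])/d[2]
def blobs(img,lo,hi,box,amin=8):
    hsv=cv2.cvtColor(img,cv2.COLOR_RGB2HSV); m=cv2.inRange(hsv,lo,hi)
    k=np.zeros_like(m); x0,y0,x1,y1=box; k[y0:y1,x0:x1]=255; m&=k
    n,_,s,c=cv2.connectedComponentsWithStats(m)
    return [(c[i].round(2),s[i].tolist()) for i in range(1,n) if s[i,4]>=amin]
E
python3 - <<'E'
from h import *
s=512/800
C={'top':(170,155,235,215),'side':(180,225,250,258)}
for n in C:
    im=camera(n)
    for nm,lo,hi,z in (('orange',(6,150,120),(18,255,255),.0575),('yellow',(22,130,120),(36,255,255),.0675)):
        for c,st in blobs(im,lo,hi,C[n]): print(n,nm,c,st,plane(n,c,z).round(4))
    x0,y0,x1,y1=C[n]; cv2.imwrite(f'pics/{n}c.png',cv2.resize(im[y0:y1,x0:x1],None,fx=8,fy=8,interpolation=cv2.INTER_CUBIC)[...,::-1])
# case corners in top view (lid/rim top 56mm, front 48ish)
for uv in ((341,208),(432,295),(365,362),(275,272)): print(plane('top',np.array(uv)*s,.052).round(3))
o=status.get_obs(); K,r,t=P('top'); p=K@(r@o['eef_pos']+t); print('tcp in top',p[:2]/p[2]/s, R.from_quat(o['tool_rot']).as_matrix().round(3))
E
```

```text
top orange [201.73 189.47] [197, 185, 11, 10, 70] [ 0.559  -0.0051  0.0575]
top orange [215.22 203.12] [210, 198, 11, 11, 72] [ 0.5202 -0.0423  0.0575]
top yellow [183.62 171.38] [179, 167, 10, 10, 60] [0.6087 0.0437 0.0675]
side orange [236.33 232.74] [232, 228, 11, 11, 39] [ 0.5228 -0.0409  0.0575]
side orange [215.84 239.16] [211, 235, 11, 10, 38] [ 0.5616 -0.0032  0.0575]
side yellow [188.42 246.84] [184, 241, 9, 13, 81] [0.6109 0.0471 0.0675]
[ 0.722 -0.05   0.052]
[ 0.558 -0.211  0.052]
[ 0.442 -0.092  0.052]
[0.605 0.068 0.052]
tcp in top [-55.48104811 578.76247361] [[-0.96   0.28  -0.   ]
 [ 0.28   0.96  -0.001]
 [ 0.    -0.001 -1.   ]]
```

View pics/topc.png

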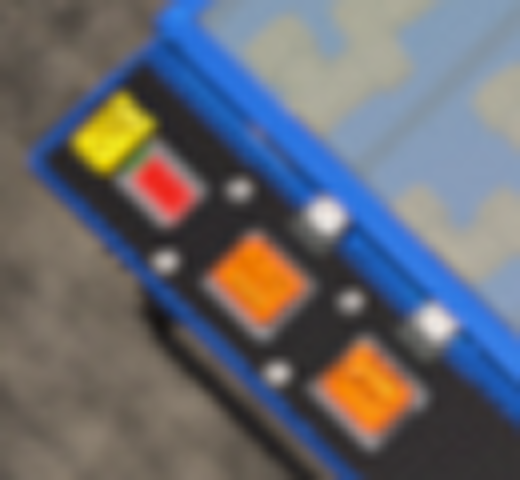

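The crop shows the yellow knob at the locked end, left of a red indicator, and both orange keys proud. The numbers agree: keys 54 mm apart, knob 71 mm from the left key. Next I'll check that the first path is clear.

```bash
python3 - <<'E'
from h import *
for n in ('top','side'):
    K,r,t=P(n)
    for a in np.linspace(0,1,6):
        o=[]
        for z in (0,.2):
            q=np.array([.14+a*.492,.48-a*.413,z]); p=K@(r@q+t); o.append((p[:2]/p[2]*1.5625).round(0))
        print(n,q[:2].round(2),*o)
for uv in ((70,320),(210,355),(265,410),(40,400),(285,520),(130,260)): print(uv,plane('top',np.array(uv)*.64,0).round(2),plane('top',np.array(uv)*.64,.2).round(2))
cv2.imwrite('pics/w0.png',camera('wrist')[...,::-1])
E
```

```text
top [0.14 0.48] [ 41. 543.] [-40. 573.]
top [0.24 0.4 ] [ 92. 484.] [ 24. 500.]
top [0.34 0.31] [141. 427.] [ 85. 430.]
top [0.44 0.23] [189. 371.] [144. 363.]
top [0.53 0.15] [236. 317.] [201. 297.]
top [0.63 0.07] [281. 264.] [256. 234.]
side [0.14 0.48] [458. 842.] [473. 881.]
side [0.24 0.4 ] [415. 735.] [420. 748.]
side [0.34 0.31] [377. 639.] [373. 632.]
side [0.44 0.23] [342. 554.] [332. 529.]
side [0.53 0.15] [311. 476.] [296. 439.]
side [0.63 0.07] [282. 405.] [263. 358.]
(70, 320) [0.53 0.46 0.  ] [0.5  0.35 0.2 ]
(210, 355) [0.46 0.2  0.  ] [0.44 0.13 0.2 ]
(265, 410) [0.36 0.09 0.  ] [0.36 0.05 0.2 ]
(40, 400) [0.39 0.5  0.  ] [0.38 0.39 0.2 ]
(285, 520) [0.17 0.05 0.  ] [0.2  0.02 0.2 ]
(130, 260) [0.65 0.35 0.  ] [0.59 0.26 0.2 ]
```

View pics/w0.png

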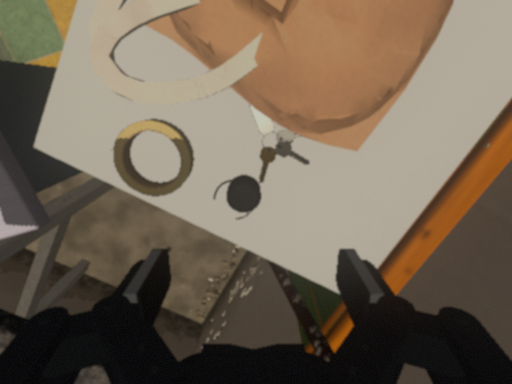

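The wrist view shows a low side table below the start pose, with a tape ring at (153,157), keys and a bag; nothing along the path stands tall. I'll move over to the left of the knob with the fingers closing and yaw by −29.4°.

```bash
python3 -m creep '[[3.0,-2.6,1,0,0,-3.7],[3.0,-2.6,1,0,0,-3.7],[3.0,-2.6,0,0,0,-3.7],[3.0,-2.6,0,0,0,-3.7],[3.0,-2.6,0,0,0,-3.7],[3.0,-2.6,0,0,0,-3.7],[3.0,-2.6,0,0,0,-3.7],[3.0,-2.6,0,0,0,-3.5]]' -1 && python3 -m creep '[[3.2,-2.6,0,0,0,0],[3.2,-2.6,0,0,0,0],[3.2,-2.6,0,0,0,0],[3.2,-2.6,0,0,0,0],[3.2,-2.6,0,0,0,0],[3.2,-2.6,0,0,0,0],[3.2,-2.6,0,0,0,0],[3.2,-2.6,0,0,0,0]]' && python3 -m creep '[[0,0,0,0,0,0],[0,0,0,0,0,0],[0,0,0,0,0,0]]'
python3 - <<'E'
from h import *
o=status.get_obs(); M=R.from_quat(o['tool_rot']).as_matrix()
print(o['eef_pos'].round(4),M.round(3).tolist(),np.degrees(np.arctan2(M[1,1],M[0,1])),o['ft_force'],o['grip_width'])
im=camera('wrist'); cv2.imwrite('pics/w1.png',im[...,::-1])
c=get_calibration('wrist'); T=c['tool_from_camera']
box=(0,0,512,300)
for nm,lo,hi,z in (('o',(6,150,120),(18,255,255),.0575),('y',(22,130,120),(36,255,255),.0675)):
    for b,st in blobs(im,lo,hi,box,60):
        d=M@T[:3,:3]@[(b[0]-c['cx'])/c['fx'],(b[1]-c['cy'])/c['fy'],1]; p=M@T[:3,3]+o['eef_pos']
        print(nm,b,st,(p+d*(z-p[2])/d[2]).round(4))
E
```

```text
clock: 1.05
eef_pos: [0.381, 0.2707, 0.2513]
tool_rot: [0.389, 0.921, 0.0, 0.0]
ft_force: [-0.1, 0.9, 0.3]
grip_width: 0.0001
grasp_force: 0.0
clock: 1.85
eef_pos: [0.637, 0.0627, 0.251]
tool_rot: [0.388, 0.922, -0.0, -0.0]
ft_force: [0.6, 0.3, 0.4]
grip_width: -0.0001
grasp_force: 0.0
clock: 2.15
eef_pos: [0.6353, 0.0646, 0.2512]
tool_rot: [0.388, 0.922, -0.0, -0.0]
ft_force: [0.4, 0.6, 1.2]
grip_width: 0.0001
grasp_force: 0.0
[0.6353 0.0646 0.2512] [[-0.699, 0.715, -0.001], [0.715, 0.699, 0.0], [0.001, -0.0, -1.0]] 44.370623442721104 [0.3929291  0.60092638 1.22057254] 7.95979311742448e-05
o [122.76 164.62] [110, 156, 25, 18, 176] [ 0.5241 -0.0391  0.0575]
o [167.82 162.95] [156, 156, 23, 17, 111] [ 5.608e-01 -4.000e-04  5.750e-02]
y [226.4  166.19] [219, 155, 15, 23, 320] [0.6116 0.0472 0.0675]
```

View pics/w1.png

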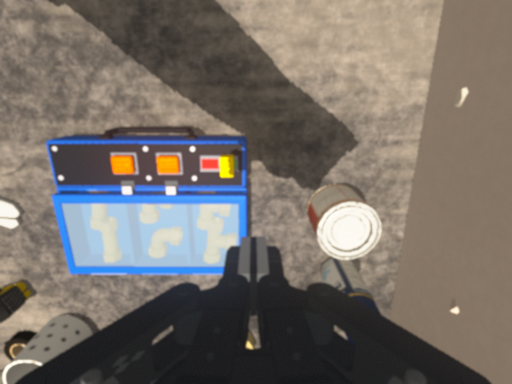

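The view shows the knob at (226,166) beside the red mark and keys at (168,163) and (123,165). The tin at (345,225) is well clear. I'll descend left of the knob.

```bash
python3 -m creep '[[-0.3,0.25,-4,0,0,0],[0,0,-4,0,0,0],[0,0,-4,0,0,0],[0,0,-3,0,0,0],[0,0,-2,0,0,0],[0,0,-1.4,0,0,0],[0,0,-1.0,0,0,0],[0,0,0,0,0,0]]' && python3 -m creep '[[0,0,0,0,0,0],[0,0,0,0,0,0]]'
python3 - <<'E'
from h import *
o=status.get_obs();print(o['eef_pos'].round(4))
im=camera('wrist'); cv2.imwrite('pics/w2.png',im[...,::-1])
E
```

```text
clock: 3.0
eef_pos: [0.6322, 0.067, 0.0567]
tool_rot: [0.388, 0.922, -0.0, -0.001]
ft_force: [0.1, 0.5, 0.2]
grip_width: -0.0001
grasp_force: 0.0
clock: 3.2
eef_pos: [0.6341, 0.0667, 0.0589]
tool_rot: [0.388, 0.922, 0.001, 0.001]
ft_force: [0.2, 0.4, -0.9]
grip_width: -0.0001
grasp_force: 0.0
[0.6341 0.0667 0.0589]
```

View pics/w2.png

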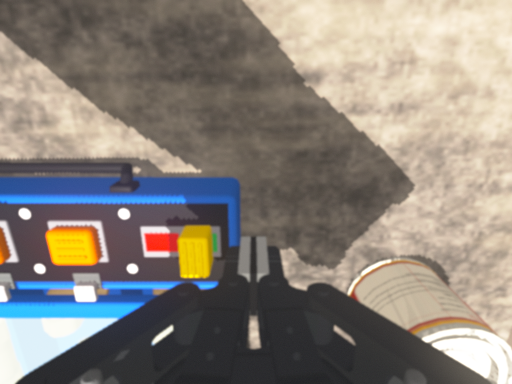

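The closed tips are left of the knob and in line with its centre row (~250), with a gap of about 13 mm. The tips are slimmer than I assumed, about 16 mm together. I'll push along the case's −y.

```bash
python3 -m creep '[[-0.5,-0.49,0,0,0,0],[-0.36,-0.35,0,0,0,0],[-0.36,-0.35,0,0,0,0],[-0.36,-0.35,0,0,0,0],[-0.36,-0.35,0,0,0,0],[-0.29,-0.28,0,0,0,0],[0,0,0,0,0,0]]' && python3 -m creep '[[-0.14,-0.14,0,0,0,0],[-0.14,-0.14,0,0,0,0],[0,0,0,0,0,0]]'  && python3 -m creep '[[-0.1,-0.1,0,0,0,0],[0,0,0,0,0,0]]'
python3 - <<'E'
from h import *
im=camera('wrist'); cv2.imwrite('pics/w3.png',im[...,::-1])
E
```

```text
clock: 3.95
eef_pos: [0.6106, 0.0443, 0.0577]
tool_rot: [0.388, 0.922, -0.0, 0.0]
ft_force: [0.8, 0.6, 0.9]
grip_width: -0.0003
grasp_force: 0.6
clock: 4.25
eef_pos: [0.6102, 0.0439, 0.0578]
tool_rot: [0.387, 0.922, 0.003, 0.001]
ft_force: [6.1, 5.5, -1.2]
grip_width: 0.0002
grasp_force: 3.7
clock: 4.45
eef_pos: [0.6101, 0.0439, 0.0579]
tool_rot: [0.387, 0.922, 0.004, 0.002]
ft_force: [6.8, 7.6, -1.8]
grip_width: -0.0
grasp_force: 4.7
```

View pics/w3.png

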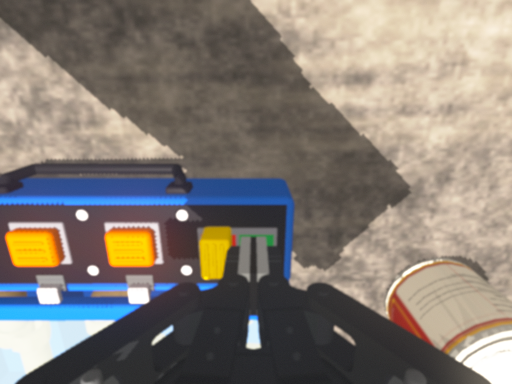

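The knob is at the right-hand end of its track at (215,252), with green showing behind it. The force rose to about 10 N at the stop, so it's unlocked. I'll back off, rise, and hover over the keys with the fingers part open.

```bash
python3 -m creep '[[0.5,0.5,0,0,0,0],[0.4,0.4,0,0,0,0],[0,0,2.5,0,0,0],[0,0,4,0,0,0],[-2.5,-2.4,0,0,0,0],[-2.5,-2.45,0,0,0,0],[-2.5,-2.45,0,0,0,0],[0,0,0,0,0,0]]' && python3 -m creep '[[0,0,0,0,0,0],[0,0,0,0,0,0],[0,0,0,0,0,0],[0,0,0,0,0,0]]' 0.06
python3 - <<'E'
from h import *
o=status.get_obs(); M=R.from_quat(o['tool_rot']).as_matrix()
im=camera('wrist'); cv2.imwrite('pics/w4.png',im[...,::-1])
print(o['eef_pos'].round(4),np.degrees(np.arctan2(M[1,1],M[0,1])),o['grip_width'])
c=get_calibration('wrist'); T=c['tool_from_camera']
for nm,lo,hi,z in (('o',(6,120,120),(21,255,255),.0575),('y',(22,130,120),(36,255,255),.0675)):
    for b,st in blobs(im,lo,hi,(0,150,512,330),150):
        d=M@T[:3,:3]@[(b[0]-c['cx'])/c['fx'],(b[1]-c['cy'])/c['fy'],1]; p=M@T[:3,3]+o['eef_pos']
        print(nm,b,st,(p+d*(z-p[2])/d[2]).round(4))
E
```

```text
clock: 5.3
eef_pos: [0.5363, -0.0256, 0.1215]
tool_rot: [0.39, 0.921, -0.002, -0.003]
ft_force: [0.5, 0.8, -0.5]
grip_width: -0.0001
grasp_force: 0.0
clock: 5.7
eef_pos: [0.5415, -0.0224, 0.1221]
tool_rot: [0.387, 0.922, -0.0, -0.0]
ft_force: [0.1, -0.1, 0.1]
grip_width: 0.0452
grasp_force: 0.0
[ 0.5415 -0.0224  0.1221] 44.403439598244404 0.045153535777426576
o [217.03 206.1 ] [200, 193, 35, 28, 889] [ 0.5218 -0.0393  0.0575]
o [286.97 206.43] [270, 193, 35, 28, 918] [ 0.56   -0.0023  0.0575]
o [486.15 282.87] [455, 231, 57, 96, 641] [0.7287 0.067  0.0575]
y [352.77 209.37] [339, 192, 29, 36, 894] [0.5921 0.0315 0.0675]
```

View pics/w4.png

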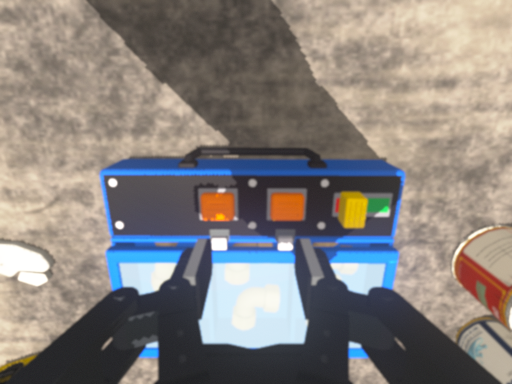

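The view shows the knob at its end (353,209) with green showing, and the keys at (217,206) and (287,206). Finger spacing and position match within 2 mm, so I'll descend onto the keys.

```bash
python3 -m creep '[[-0.15,0.15,-3,0,0,0],[0,0,-2,0,0,0],[0,0,-1,0,0,0],[0,0,-0.5,0,0,0],[0,0,0,0,0,0]]' && python3 -m creep '[[0,0,-0.4,0,0,0],[0,0,0,0,0,0]]' && python3 -m creep '[[0,0,-0.3,0,0,0],[0,0,0,0,0,0]]' && python3 -m creep '[[0,0,-0.3,0,0,0],[0,0,0,0,0,0]]'
```

```text
clock: 6.25
eef_pos: [0.5394, -0.0214, 0.057]
tool_rot: [0.388, 0.922, -0.0, -0.0]
ft_force: [0.5, 0.1, -0.3]
grip_width: 0.0452
grasp_force: 0.0
clock: 6.45
eef_pos: [0.5407, -0.0215, 0.0544]
tool_rot: [0.388, 0.922, 0.001, 0.001]
ft_force: [0.4, -0.1, 2.7]
grip_width: 0.0456
grasp_force: 1.4
clock: 6.65
eef_pos: [0.5407, -0.0215, 0.0517]
tool_rot: [0.388, 0.922, 0.001, 0.001]
ft_force: [-0.1, -0.5, 5.4]
grip_width: 0.0455
grasp_force: 2.8
clock: 6.85
eef_pos: [0.5407, -0.0215, 0.049]
tool_rot: [0.388, 0.922, 0.001, 0.002]
ft_force: [-1.3, 0.6, 7.5]
grip_width: 0.0453
grasp_force: 4.1
```

The force follows the springs of both keys. I'll continue to the stop.

```bash
python3 -m creep '[[0,0,-0.25,0,0,0],[0,0,0,0,0,0]]' && python3 -m creep '[[0,0,-0.2,0,0,0],[0,0,0,0,0,0]]' && python3 -m creep '[[0,0,-0.15,0,0,0],[0,0,0,0,0,0]]'
```

```text
clock: 7.05
eef_pos: [0.5408, -0.0215, 0.0473]
tool_rot: [0.388, 0.922, 0.001, 0.002]
ft_force: [-2.1, 0.7, 11.2]
grip_width: 0.0453
grasp_force: 5.6
clock: 7.25
eef_pos: [0.5408, -0.0215, 0.0471]
tool_rot: [0.388, 0.922, 0.001, 0.002]
ft_force: [-7.1, 0.6, 22.9]
grip_width: 0.0452
grasp_force: 11.4
clock: 7.45
eef_pos: [0.5409, -0.0215, 0.047]
tool_rot: [0.388, 0.922, 0.001, 0.003]
ft_force: [-9.4, 1.0, 31.6]
grip_width: 0.0453
grasp_force: 15.8
```

Both keys are at their hard stop. I'll ease off slightly and hold while the lid rises.

```bash
Z='' ; python3 -m creep '[[0,0,0.15,0,0,0],[0,0,0,0,0,0],[0,0,0,0,0,0],[0,0,0,0,0,0],[0,0,0,0,0,0],[0,0,0,0,0,0],[0,0,0,0,0,0],[0,0,0,0,0,0]]'
for i in 1 2 3 4 5; do python3 -m creep '[[0,0,0,0,0,0],[0,0,0,0,0,0],[0,0,0,0,0,0],[0,0,0,0,0,0],[0,0,0,0,0,0],[0,0,0,0,0,0],[0,0,0,0,0,0],[0,0,0,0,0,0]]' | grep -E 'clock|pos|force'; done
python3 - <<'E'
from h import *
a=camera('side')[130:330,130:330]; b=camera('wrist')[60:360,60:460]
cv2.imwrite('pics/lid.png',np.hstack([cv2.resize(a,(400,400)),cv2.resize(b,(400,400))])[...,::-1])
E
```

```text
clock: 8.25
eef_pos: [0.5408, -0.0215, 0.0471]
tool_rot: [0.388, 0.922, 0.001, 0.002]
ft_force: [-5.2, 1.7, 21.4]
grip_width: 0.0449
grasp_force: 11.2
clock: 9.05
eef_pos: [0.5408, -0.0215, 0.0471]
ft_force: [-6.0, 0.8, 23.0]
grasp_force: 11.2
clock: 9.85
eef_pos: [0.5408, -0.0215, 0.0471]
ft_force: [-6.9, 0.2, 22.4]
grasp_force: 11.2
clock: 10.65
eef_pos: [0.5408, -0.0215, 0.0471]
ft_force: [-5.3, 0.8, 22.6]
grasp_force: 11.2
clock: 11.45
eef_pos: [0.5408, -0.0215, 0.0471]
ft_force: [-6.4, 0.7, 22.6]
grasp_force: 11.2
clock: 12.25
eef_pos: [0.5408, -0.0215, 0.0471]
ft_force: [-7.1, 0.7, 22.5]
grasp_force: 11.2
```

View pics/lid.png

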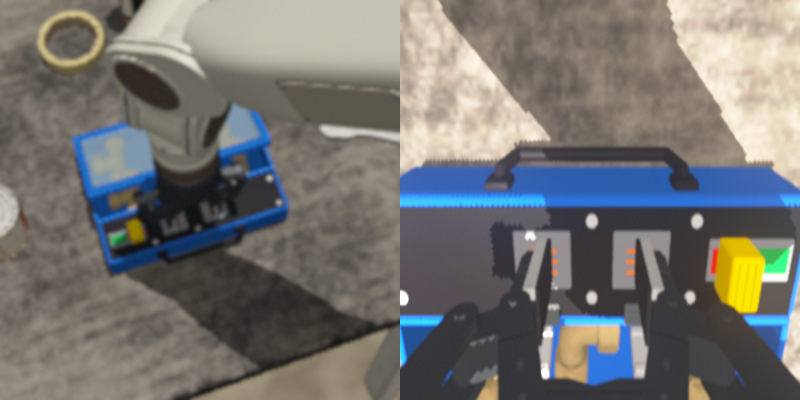

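Left half: the lid is clearly raised, with a dark gap under its front edge at (110,210). Right half: a fingertip on each key, and the lid edge is up out of view. I'll hold a little longer and check that the lid has stopped moving.

```bash
python3 - <<'E'
from h import *
np.save('a.npy',camera('side')[150:300,130:300])
E
for i in 1 2; do python3 -m creep '[[0,0,0,0,0,0],[0,0,0,0,0,0],[0,0,0,0,0,0],[0,0,0,0,0,0],[0,0,0,0,0,0],[0,0,0,0,0,0],[0,0,0,0,0,0],[0,0,0,0,0,0]]' | grep -E 'clock|force'; done
python3 - <<'E'
from h import *
d=cv2.absdiff(np.load('a.npy'),camera('side')[150:300,130:300]).max(2); print(d.max(),(d>25).sum())
K,r,t=P('side'); s=1.5625
# expected left front lid corner for several angles
c0=np.array([.5409,-.0222])+.062*np.array([.698,-.716]); ex=np.array([.698,-.716]);ey=np.array([.716,.698])
for th in (0,.14,.25,.35):
    q=c0+ex*(.09-.116*np.cos(th))+ey*.12; p=K@(r@[*q,.056+.116*np.sin(th)]+t); print(th,((p[:2]/p[2])-130)*2)
E
```

```text
clock: 13.2
ft_force: [-6.3, 1.1, 22.8]
grasp_force: 11.2
clock: 14.0
ft_force: [-5.8, 0.5, 21.3]
grasp_force: 11.2
9 0
0 [ 93.84515106 216.13435297]
0.14 [ 91.73550723 210.46723794]
0.25 [ 89.74783467 204.85832666]
0.35 [ 87.70781752 198.92506634]
```

The lid is stationary. I'll release straight up, then back away towards the front.

```bash
python3 -m creep '[[0,0,0.5,0,0,0],[0,0,1,0,0,0],[-0.3,0.3,2,0,0,0],[-0.5,0.5,4,0,0,0],[-1.5,1.5,4,0,0,0],[-3,3,4,0,0,0],[-3,3,2,0,0,0],[-3,3,0,0,0,0]]' && python3 -m creep '[[-3,3,0,0,0,0],[-3,3,0,0,0,0],[-3,3,0,0,0,0],[-3,3,0,0,0,0],[-3,3,0,0,0,0],[0,0,0,0,0,0],[0,0,0,0,0,0],[0,0,0,0,0,0]]'
python3 - <<'E'
from h import *
a=camera('side')[150:300,130:330]; b=camera('top')[110:260,150:350]
for n,im in (('top',camera('top')),('side',camera('side'))):
    for x,st in blobs(im,(6,120,100),(18,255,255),(170,155,240,258),8): print(n,x,st,plane(n,x,.0575).round(4))
cv2.imwrite('pics/fin.png',np.hstack([cv2.resize(a,(400,300)),cv2.resize(b,(400,300))])[...,::-1])
E
```

```text
clock: 14.85
eef_pos: [0.4317, 0.0883, 0.2157]
tool_rot: [0.389, 0.921, 0.002, 0.003]
ft_force: [0.2, 1.1, -0.2]
grip_width: 0.0453
grasp_force: 0.0
clock: 15.65
eef_pos: [0.2812, 0.2367, 0.2122]
tool_rot: [0.388, 0.921, -0.0, 0.0]
ft_force: [0.7, 0.2, -0.3]
grip_width: 0.0452
grasp_force: 0.0
top [201.71 189.42] [196, 185, 12, 11, 84] [ 0.5591 -0.005   0.0575]
top [215.31 203.01] [210, 198, 11, 11, 83] [ 0.5205 -0.0425  0.0575]
side [234.73 232.67] [231, 228, 9, 11, 51] [ 0.5266 -0.0393  0.0575]
side [216.17 239.  ] [211, 234, 11, 11, 66] [ 0.5611 -0.004   0.0575]
```

View pics/fin.png

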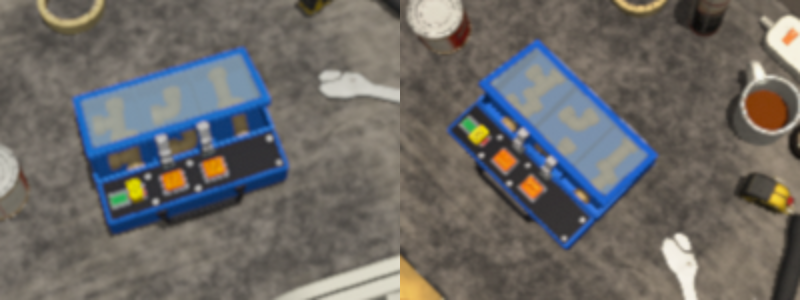

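The final picture shows the lid fully up: its front-left corner is at about (176,225) in the side view, against a predicted 229 when fully open. The knob is at the green end, both keys are back up, and the case has not moved. I'll hand in.

```bash
python3 -c "
from workcell import ticket; print(ticket.job_done())"
```

```text
the job is handed in; nothing more can be done
None
```

The lock slide is at its unlocked end, and both keys were pressed together and held until the lid had risen to its stop; the arm is clear, the case has not moved, and the job was handed in at about 16 s.

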